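# Load the steriliser cassette with the used handpieces

### The arm

A 7-joint arm with a two-finger parallel gripper is mounted at the origin on the work surface. World frame = base frame: x ahead of the robot, y to its left, z up, the work surface at z = 0. Lengths are in m, angles in rad, forces in N, time in s.
With the tool pointing down it reaches from about 0.425 to 0.825 m from the base axis. Payload 3.6 kg.
Tool frame: the origin (TCP) lies at the very end of the fingers, on their centre line; the grasp point (between the pads) lies bot.grasp_offset behind it (bot.grasp_offset is the distance from the TCP to the grasp point, in m); z points along the fingers, y is the direction in which the jaws open and shut (so a half turn about z gives the same grasp; the last joint's range is limited). The gripper opens to 85 mm and grips with 20 to 120 N. Pads are 22 mm wide; open, the fingers measure 114 mm over their backs; the gripper's body (76 mm by 85 mm) begins 54 mm behind the grasp point. The pads swing forward as they close: fully open they stand 13 mm farther back than shut.
Start: joints at [-1.131, 0.615, -0.013, 1.423, 0.008, 1.103, -0.04], TCP at [0.292, 0.581, 0.231] pointing down, gripper open.
Joint ranges: [-3.12, 3.12], [-0.3, 2.06], [-1.34, 1.32], [0.26, 2.42], [-1.36, 4.5], [0.01, 1.98], [-2.84, 2.84]. Speed limits (rad/s): [2.79, 2.79, 3.14, 3.14, 3.14, 3.14, 3.14].

### API

Orientations are given as a 3x3 rotation matrix whose columns are the frame's x, y, z axes.
In Python, from plant import bot gives the robot as it stands. The module is installed in compiled form; this text tells all that it offers. Calls block until the motion is done:
- bot.movep(position, orientation): joint-space move of the TCP to a pose.
- bot.servo_line(position, rot=None, velocity=0.15, max_force=None): straight line of the TCP; rot=None keeps the orientation; velocity is the mean speed in m/s. With max_force (N) it stops when the force on the tool has changed by that much, and returns True; else False.
- bot.move_j(angles): joint-space move.
- bot.let_go() and bot.grasp(strength=None): open the fingers fully, or close them until they stop; strength is the grip in N (None keeps the last).
- bot.wait(seconds).
- bot.ik(position, orientation): joint angles nearest the present ones, or None.
- bot.camera(name): name is "side" or "top" or "wrist"; returns the picture (480x640x3 uint8, red, green, blue); there is no depth.
- bot.get_calibration(name): a dict with "fx", "fy", "cx", "cy" (pixels), "eye" and "orientation" of the camera in the world. Camera axes: x right, y up, looking along -z (the intrinsics and any distortion apply to the point x, -y, -z); pixel columns grow to the right and rows downward; lengths in m; the calibration is good to about 2 mm. A picture is of the moment at which its call begins: read the wrist's pose just before it. get_calibration takes no time and is no camera call; for the wrist camera it gives the pose at the moment of the call.
A pose or a line that the arm cannot do raises bot.IKError and nothing moves.
- bot.close_job(): hands the job in, once; it reports no verdict.
Trained networks look in the newest picture that a camera, given by its name, has taken for a name from the list of things; names that differ only in an ending like _2 or _b are one class to them, and where a whole thing is asked for, a point or a joint stands for the part that bears it (a point fixed in the world has none). Each returns a list of dicts, best first, with "score" (0 to 1); they miss things now and then, are a little off and sometimes report something else, mostly with a low value. They report only what shows in the picture. A call takes as long as a camera call. They do not tell look-alikes from the thing itself.
- bot.search_frame(camera, thing): "rect" ([left, top, right, bottom] in pixels, round what is visible of it).
- bot.masks_of(camera, thing): "region" (480x640 bool, what is visible of it) and "rect" ([left, top, right, bottom] in pixels, round what is visible of it).
- bot.mark_of(camera, thing): "centre" ([column, row] in pixels: a listed point, or the origin of a listed thing).
Readings, each from a call of its own:
- bot.current_time(): time.
- bot.current_joint_positions(): joint angles.
- bot.current_dq(): joint speeds.
- bot.current_tau(): joint torques, N m.
- bot.current_eef_pos(): TCP position.
- bot.current_tcp_rot(): TCP orientation.
- bot.current_wrist_force(): force on the tool from outside, world axes, zero at the start.
- bot.current_moment(): the same for the moment, N m.
- bot.current_grip_width(): finger opening in m.
Only numpy, scipy, OpenCV 4.12 (cv2) and the standard library are available. Lean on these libraries where they do the work, as an engineer would, in place of code of your own. Each camera call takes 0.05 s, during which the arm holds its last target.

### The job

The drilling class is over: put the four grey metal handpieces into the steriliser cassette, each lying flat inside the pocket of the same colour as its band with the same side up as now, its head towards either end. Set each one down rather than dropping it. The white plastic practice dummies with the same bands do not belong in there: leave them lying where they are.

Things in the scene. Friction and masses are not known exactly. Their poses are not given: they have to be found in the camera images.
- handpiece_red: real red handpiece: GREY METAL dental drill handpiece with a red band round its middle; loose, lies on its side, 104 long, 20 wide, 22 high, 0.06-0.13 kg. Origin: centre of the underside, under the 20 long band; x lengthwise to the narrow head, y across, z up. Flat-sided from x=-42 to +26, thinner beyond; balances near the origin: grip there across the 20 mm.
- handpiece_blue: real blue handpiece: GREY METAL dental drill handpiece with a blue band round its middle; loose, lies on its side, 104 long, 20 wide, 22 high, 0.06-0.13 kg. Origin: centre of the underside, under the 20 long band; x lengthwise to the narrow head, y across, z up. Flat-sided from x=-42 to +26, thinner beyond; balances near the origin: grip there across the 20 mm.
- handpiece_green: real green handpiece: GREY METAL dental drill handpiece with a green band round its middle; loose, lies on its side, 104 long, 20 wide, 22 high, 0.06-0.13 kg. Origin: centre of the underside, under the 20 long band; x lengthwise to the narrow head, y across, z up. Flat-sided from x=-42 to +26, thinner beyond; balances near the origin: grip there across the 20 mm.
- handpiece_yellow: real yellow handpiece: GREY METAL dental drill handpiece with a yellow band round its middle; loose, lies on its side, 104 long, 20 wide, 22 high, 0.06-0.13 kg. Origin: centre of the underside, under the 20 long band; x lengthwise to the narrow head, y across, z up. Flat-sided from x=-42 to +26, thinner beyond; balances near the origin: grip there across the 20 mm.
- pocket_red: fixed red pocket, 136 x 52, inside 130 x 46; four lie 56 apart, long sides together, in any order, in the cassette (fixed aluminium tray 146 x 236, wall top 10 above the bench). Origin: centre of its underside, 3 above the bench; floor 3 above the origin, rim top 7. x along the 136, y across, z up. Fingertips 8 above the floor clear rims and tray wall.
- pocket_blue: fixed blue pocket, 136 x 52, inside 130 x 46; four lie 56 apart, long sides together, in any order, in the cassette (fixed aluminium tray 146 x 236, wall top 10 above the bench). Origin: centre of its underside, 3 above the bench; floor 3 above the origin, rim top 7. x along the 136, y across, z up. Fingertips 8 above the floor clear rims and tray wall.
- pocket_green: fixed green pocket, 136 x 52, inside 130 x 46; four lie 56 apart, long sides together, in any order, in the cassette (fixed aluminium tray 146 x 236, wall top 10 above the bench). Origin: centre of its underside, 3 above the bench; floor 3 above the origin, rim top 7. x along the 136, y across, z up. Fingertips 8 above the floor clear rims and tray wall.
- pocket_yellow: fixed yellow pocket, 136 x 52, inside 130 x 46; four lie 56 apart, long sides together, in any order, in the cassette (fixed aluminium tray 146 x 236, wall top 10 above the bench). Origin: centre of its underside, 3 above the bench; floor 3 above the origin, rim top 7. x along the 136, y across, z up. Fingertips 8 above the floor clear rims and tray wall.
- dummy_red: plastic practice dummy, red: WHITE all over but for its red band; otherwise of the same shape and size as the metal handpieces (104 x 20 x 22, same origin and axes). Loose; stays where it lies.
- dummy_blue: plastic practice dummy, blue: WHITE all over but for its blue band; otherwise of the same shape and size as the metal handpieces (104 x 20 x 22, same origin and axes). Loose; stays where it lies.
Things that resemble listed ones, but are neither listed nor needed, are in the scene too. What is shaped like the dummy_red but brown is not meant.

How it is judged:
By the outcome, as a careful person would: the job done as asked, in the order asked, and still so for the second after the job is handed in, with the robot touching nothing.
It also fails if it takes over 99 s, if anything falls off the work surface, if the arm or the gripper's body presses on something with over 40 N, if the wrist force passes 120 N, or if a joint passes its speed limit or range.

## Working session

There is one attempt and no reset: what is moved stays moved. The work goes in short steps, each a Python script; the robot and the scene stay as the last script left them, time stands still between calls to the robot, and variables do not carry over. Pictures are saved under pics/ and viewed, and the job is handed in when it is done.

```bash
mkdir -p pics; python3 - <<'E'
from plant import bot
import cv2
for n in ["top","side","wrist"]:
    im=bot.camera(n); cv2.imwrite(f"pics/{n}0.png",im[:,:,::-1]); c=bot.get_calibration(n); print(n,c)
print(bot.grasp_offset,bot.current_time(),bot.current_tcp_rot())
E
```

```text
top {'fx': 522.829412694622, 'fy': 522.829412694622, 'cx': 326.5778868967042, 'cy': 245.18013050893188, 'eye': array([0.36282326, 0.03484793, 1.30003941]), 'orientation': array([[ 0.01578863,  0.99771162, -0.06574373],
       [-0.99981661,  0.01646627,  0.00977823],
       [ 0.01083841,  0.06557729,  0.99778863]])}
side {'fx': 525.4042595275836, 'fy': 525.4042595275836, 'cx': 321.23162723854114, 'cy': 233.06808894242334, 'eye': array([-0.06961971,  0.70588948,  1.06412811]), 'orientation': array([[-8.00027095e-01,  4.59579618e-01, -3.85672428e-01],
       [-5.99963594e-01, -6.13449509e-01,  5.13540054e-01],
       [-5.78019773e-04,  6.42235373e-01,  7.66507268e-01]])}
wrist {'fx': 382.9615806286258, 'fy': 382.9615806286258, 'cx': 321.8186473175691, 'cy': 231.50251033507996, 'eye': array([0.22285255, 0.61482682, 0.37354052]), 'orientation': array([[ 0.44758   , -0.85211103, -0.27125438],
       [ 0.8942392 ,  0.42550632,  0.13885473],
       [-0.00289919, -0.30471489,  0.9524392 ]])}
0.0187 0.15 [[-8.93497659e-01  4.49066917e-01 -9.15486457e-04]
 [ 4.49067850e-01  8.93495805e-01 -1.82014345e-03]
 [ 6.17103789e-07 -2.03740944e-03 -9.99997924e-01]]
```

View pics/top0.png

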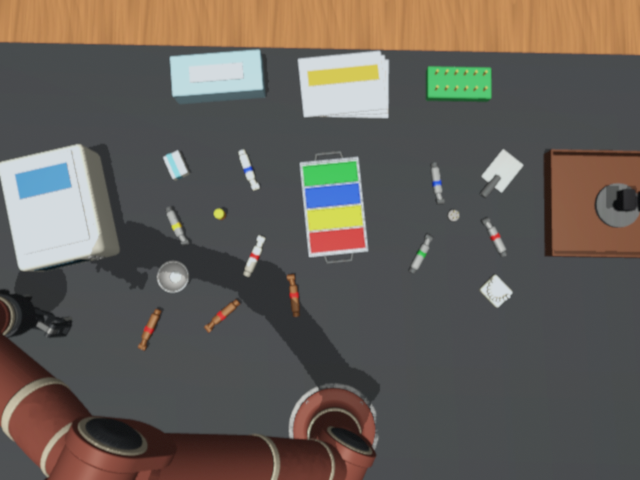

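View pics/side0.png

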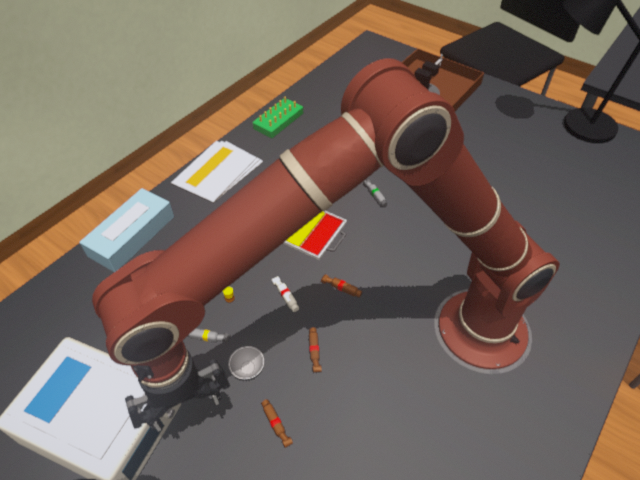

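Grey-bodied handpieces: yellow (177,225), blue (437,182), green (421,253) and red (495,237). White dummies: blue (249,170) and red (254,256). The brown look-alikes are at (150,328), (223,315) and (294,296). I'll confirm with enlarged crops.

```bash
python3 - <<'E'
import cv2, numpy as np
im=cv2.imread("pics/top0.png")
cs=[(177,225),(437,182),(421,253),(495,237),(249,170),(254,256)]
t=[cv2.resize(im[y-33:y+33,x-33:x+33],(264,264),interpolation=cv2.INTER_CUBIC) for x,y in cs]
cv2.imwrite("pics/crops.png",np.vstack([np.hstack(t[:3]),np.hstack(t[3:])]))
E
cat > h.py <<'E'
import numpy as np, cv2
def ray(c,u,v,z):
    d=c["orientation"]@np.array([(u-c["cx"])/c["fx"],-(v-c["cy"])/c["fy"],-1.0])
    return c["eye"]+d*(z-c["eye"][2])/d[2]
def proj(c,p):
    q=c["orientation"].T@(np.asarray(p)-c["eye"])
    return np.array([c["cx"]+c["fx"]*q[0]/-q[2], c["cy"]-c["fy"]*q[1]/-q[2]])
E
python3 - <<'E'
from plant import bot
from h import *
c=bot.get_calibration("top"); bot.camera("top")
for n in ["red","blue","green","yellow"]:
    for k,z in(("handpiece_",.011),("pocket_",.006)):
        for r in bot.masks_of("top",k+n)[:6]:
            v,u=np.nonzero(r["region"]); 
            if len(u)<20: continue
            (cx,cy),(w,h),a=cv2.minAreaRect(np.c_[u,v].astype(np.float32))
            b=cv2.boxPoints(((cx,cy),(w,h),a)); P=np.array([ray(c,*q,z)[:2] for q in b])
            e=max([P[1]-P[0],P[2]-P[1]],key=np.linalg.norm)
            print(k+n,round(r["score"],2),np.round([cx,cy],1),len(u),"pos",P.mean(0).round(4),"ang",round(np.degrees(np.arctan2(e[1],e[0]))%180,1),"size",np.linalg.norm(P[1]-P[0]).round(3),np.linalg.norm(P[2]-P[1]).round(3))
        for r in bot.mark_of("top",k+n)[:5]:
            print("   mark",round(r["score"],2),np.round(r["centre"],1),ray(c,*r["centre"],0 if k[0]=='h' else .003)[:2].round(4))
E
```

```text
handpiece_red 0.58 [494. 237.] 316 pos [ 0.4751 -0.393 ] ang 28.3 size 0.024 0.102
   mark 0.89 [492.7 238.6] [ 0.4718 -0.3934]
   mark 0.33 [421.9 256.4] [ 0.4244 -0.216 ]
pocket_red 0.65 [337.1 240.3] 1179 pos [ 0.4606 -0.0038] ang 95.7 size 0.139 0.055
   mark 0.65 [335.  237.7] [0.4673 0.0015]
handpiece_blue 0.82 [436.3 183.2] 314 pos [ 0.6075 -0.2492] ang 7.6 size 0.023 0.103
   mark 0.7 [433.9 185.4] [ 0.6037 -0.2456]
pocket_blue 0.78 [332.5 196. ] 1103 pos [0.5714 0.0092] ang 98.5 size 0.134 0.055
pocket_blue 0.22 [176.5 226.5] 323 pos [0.4884 0.3949] ang 28.1 size 0.023 0.104
   mark 0.75 [329.3 196.4] [0.5707 0.0173]
handpiece_green 0.75 [420.7 254.1] 322 pos [ 0.4297 -0.2109] ang 154.7 size 0.104 0.022
   mark 0.63 [436.7 183.6] [ 0.6084 -0.2526]
   mark 0.61 [423.7 253.6] [ 0.4314 -0.2205]
   mark 0.5 [331.2 173.8] [0.6286 0.0133]
pocket_green 0.71 [329.8 173.1] 1181 pos [0.629  0.0169] ang 95.1 size 0.14 0.057
   mark 0.93 [329.5 170.1] [0.6373 0.0178]
handpiece_yellow 0.82 [176.6 226.2] 301 pos [0.4887 0.3933] ang 28.1 size 0.02 0.103
handpiece_yellow 0.53 [334.3 218. ] 1094 pos [0.5157 0.0041] ang 96.9 size 0.135 0.053
   mark 0.61 [179.1 225.2] [0.4923 0.3902]
pocket_yellow 0.89 [334.4 217.5] 1204 pos [0.5176 0.0037] ang 96.7 size 0.137 0.055
   mark 0.95 [335.4 213.7] [0.5274 0.0014]
```

View pics/crops.png

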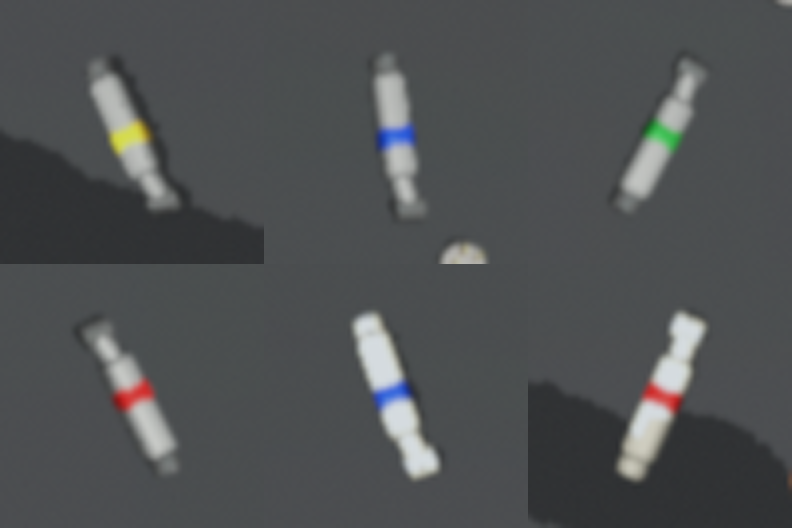

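The crops confirm it. Yellow, blue, green (top row) and red (bottom left) have grey bodies, and the last two are white dummies. Next I'll fix the pockets by colour, then take a close look over the yellow handpiece.

```bash
cat >> h.py <<'E'
HUE={"red":None,"yellow":(22,36),"green":(45,80),"blue":(100,130)}
def cmask(im,col,s=110,v=50):
    h=cv2.cvtColor(im,cv2.COLOR_RGB2HSV); H=h[...,0]
    m=((H<6)|(H>173)) if col=="red" else ((H>=HUE[col][0])&(H<=HUE[col][1]))
    return (m&(h[...,1]>s)&(h[...,2]>v)).astype(np.uint8)
def blobs(m,amin):
    n,l,st,ce=cv2.connectedComponentsWithStats(m); return [(st[i,4],ce[i],l==i) for i in range(1,n) if st[i,4]>=amin]
def Rdown(a): # piece/tool: jaws (y) along angle a+90deg, z down; tool x along a
    x=np.array([np.cos(a),np.sin(a),0]); z=np.array([0,0,-1.]); return np.c_[x,np.cross(z,x),z]
E
python3 - <<'E'
from plant import bot
from h import *
c=bot.get_calibration("top"); im=bot.camera("top")
for n in HUE:
    for a,ce,l in blobs(cmask(im,n),25):
        z=.008 if a>500 else .018
        v,u=np.nonzero(l); r=cv2.minAreaRect(np.c_[u,v].astype(np.float32))
        P=np.array([ray(c,*q,z)[:2] for q in cv2.boxPoints(r)]); e=max([P[1]-P[0],P[2]-P[1]],key=np.linalg.norm)
        print(n,a,ce.round(1),ray(c,*ce,z)[:2].round(4),P.mean(0).round(4),round(np.degrees(np.arctan2(e[1],e[0]))%180,1))
# start: look above yellow
p=np.array([.490,.393]); a=np.radians(28.1)
best=min([a,a+np.pi],key=lambda t:abs((bot.ik([*p,.17],Rdown(t))if bot.ik([*p,.17],Rdown(t)) is not None else np.full(7,9))[6]))
print(best,bot.ik([*p,.17],Rdown(best)))
bot.movep([*p,.17],Rdown(best)); print(bot.current_time())
w=bot.get_calibration("wrist"); im=bot.camera("wrist"); cv2.imwrite("pics/wy.png",im[:,:,::-1])
for A,ce,l in blobs(cmask(im,"yellow"),60): print(A,ce,ray(w,*ce,.018))
E
```

```text
red 1027 [336.8 239.8] [ 0.4618 -0.0029] [ 0.4618 -0.0029] 96.7
red 43 [494.9 236.5] [ 0.4755 -0.3929] [ 0.4754 -0.3927] 117.3
red 34 [254.4 255.9] [0.418  0.1987] [0.418  0.1989] 67.8
red 53 [293.5 294.9] [0.3244 0.101 ] [0.3242 0.1009] 99.0
red 125 [  4.3 316.4] [0.2617 0.7994] [0.2616 0.8   ] 3.2
red 49 [220.8 315.3] [0.2721 0.2766] [0.272  0.2766] 41.2
red 50 [148.4 329.5] [0.2355 0.4507] [0.2357 0.451 ] 64.6
red 1296 [ 13.5 372.5] [0.1263 0.7756] [0.127  0.7563] 2.9
red 2801 [ 41.8 418.5] [0.018  0.7019] [0.0144 0.7012] 139.8
red 1373 [341.4 411. ] [ 0.0453 -0.0201] [ 0.035  -0.0043] 87.5
red 6735 [165.6 461.6] [-0.0796  0.4007] [-0.0582  0.4156] 90.7
red 997 [346.9 460.5] [-0.0716 -0.035 ] [-0.0682 -0.0127] 62.9
red 1599 [303.8 462.4] [-0.0775  0.0689] [-0.0753  0.0695] 90.7
yellow 930 [342.8  74.8] [ 0.8809 -0.012 ] [ 0.881  -0.0121] 97.0
yellow 1029 [334.5 217.4] [0.5174 0.0037] [0.5174 0.0037] 96.6
yellow 98 [219.  213.4] [0.5212 0.2884] [0.5211 0.2883] 1.6
yellow 43 [176.2 225.4] [0.4898 0.3923] [0.4901 0.3927] 111.8
green 2059 [458.2  83.7] [ 0.8637 -0.305 ] [ 0.8656 -0.3058] 91.2
green 1033 [329.9 173.4] [0.6278 0.0167] [0.6279 0.0166] 96.8
green 34 [421.3 253.3] [ 0.4312 -0.2111] [ 0.4313 -0.2112] 61.0
blue 1222 [ 42.7 180.3] [0.5976 0.7293] [0.5977 0.7292] 104.4
blue 33 [247.7 169. ] [0.6331 0.2207] [0.6331 0.2206] 114.6
blue 44 [436.4 182.7] [ 0.6072 -0.2479] [ 0.6074 -0.248 ] 99.2
blue 1065 [332.2 195.3] [0.5727 0.0103] [0.573 0.01 ] 96.8
3.6320301734002 [-0.56179361  0.65119061 -0.25281856  1.56212372  0.18720042  0.95213427
  1.1873683 ]
2.175
995 [177.55276382 185.46934673] [0.52414114 0.28489488 0.018     ]
396 [322.9040404  212.13888889] [0.48944025 0.39491157 0.018     ]
```

View pics/wy.png

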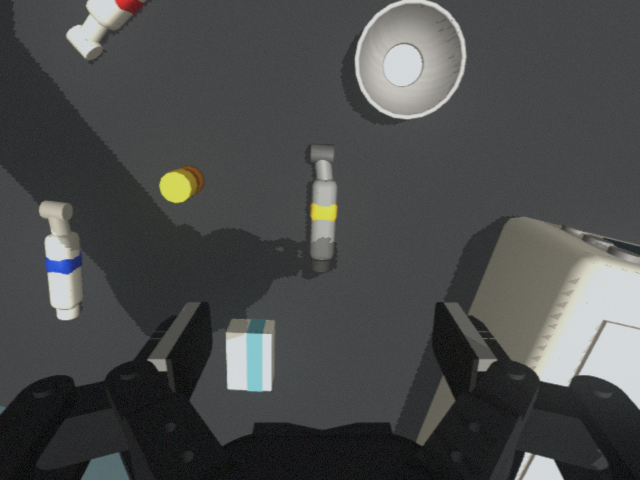

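Wrist view: grey yellow-band handpiece is at (323,212), vertical in the picture, so the yaw is good. The bottle (180,185) and bowl (410,60) are clear of the jaws. Grasping.

```bash
cat >> h.py <<'E'
T=np.radians(96.75); AX=np.array([np.cos(T),np.sin(T)]); AC=np.array([AX[1],-AX[0]])
C0=np.array([.5449,.0070]); IDX={"green":1.5,"blue":.5,"yellow":-.5,"red":-1.5}
OFF={"green":.008,"blue":.0025,"yellow":-.0025,"red":-.008}
def pick(bot,p,a,zg=.010):
    R=Rdown(a); bot.servo_line([*p,.035],R,velocity=.15)
    hit=bot.servo_line([*p,zg],velocity=.05,max_force=12)
    bot.grasp(40); print("hit",hit,"w",bot.current_grip_width(),"tcp",bot.current_eef_pos().round(4),"t",bot.current_time())
    bot.servo_line([*p,.13],velocity=.2)
    print("lifted w",bot.current_grip_width(),"F",bot.current_wrist_force().round(2))
def over(bot,col,a,z=.11):
    # a: tool yaw; head direction is along tool x
    c=C0+AC*(.056*IDX[col]+OFF[col]); best=None; q0=bot.current_joint_positions()
    for t in (T,T+np.pi):
        h=np.array([np.cos(t),np.sin(t)]); p=c-.002*h
        q=bot.ik([*p,z],Rdown(t))
        if q is None: continue
        d=np.abs(q-q0).max(); print("cand",round(np.degrees(t)),round(d,2),round(q[6],2))
        if best is None or d<best[0]: best=(d,p,t)
    _,p,t=best; bot.movep([*p,z],Rdown(t)); print("over",p.round(4),np.degrees(t),bot.current_time()); return p,t
E
python3 - <<'E'
from plant import bot
from h import *
a=3.63203; pick(bot,[.4896,.3937],a)
p,t=over(bot,"yellow",a)
im=bot.camera("wrist"); cv2.imwrite("pics/wy2.png",im[:,:,::-1]); im=bot.camera("top"); cv2.imwrite("pics/ty2.png",im[:,:,::-1])
E
```

```text
hit False w 0.019049259740706155 tcp [0.4898 0.3939 0.0104] t 4.5417
lifted w 0.01890304050063958 F [ 0.32  0.56 -1.57]
cand 97 0.89 0.28
cand 277 1.51 2.69
over [0.5148 0.0014] 96.75 6.75
```

View pics/wy2.png

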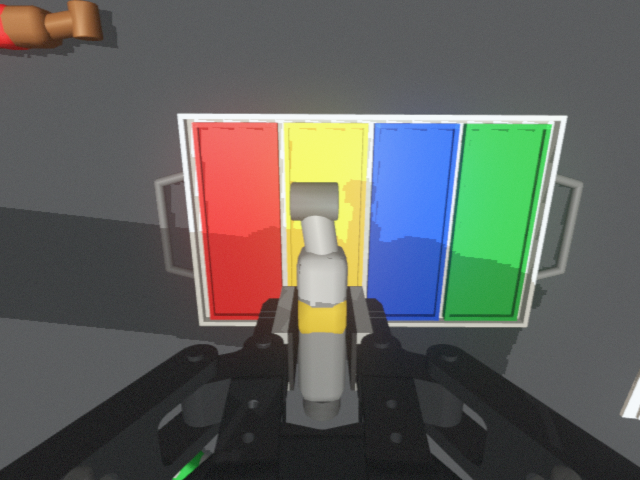

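View pics/ty2.png

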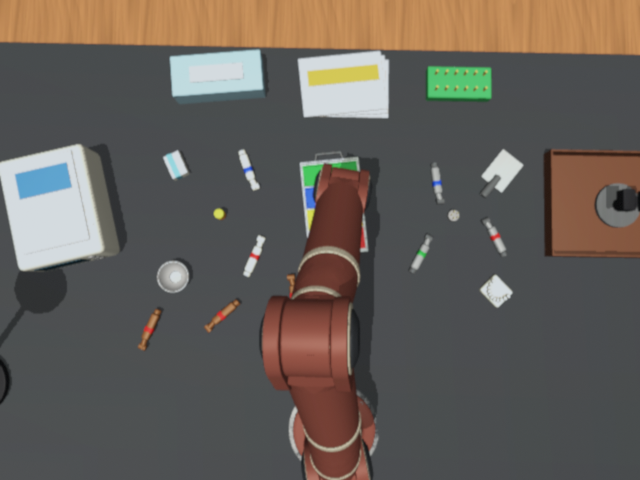

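Held firmly across the yellow band (322,318), head towards the far end; tray below shows red, yellow, blue, green from left. I'll check the tray pose with this view, then set down.

```bash
python3 - <<'E'
from plant import bot
from h import *
w=bot.get_calibration("wrist"); im=bot.camera("wrist")
for n in ["red","blue","green"]:
    for A,ce,l in blobs(cmask(im,n),3000):
        v,u=np.nonzero(l); ap=cv2.approxPolyDP(cv2.convexHull(np.c_[u,v]),12,True)[:,0]
        P=np.array([ray(w,*q,.009)[:2] for q in ap]); print(n,A,P.round(4).tolist(), P.mean(0).round(4))
    print("   expected",(C0+AC*.056*IDX[n]).round(4))
E
```

```text
red 15095 [[0.4784, -0.0691], [0.444, -0.0725], [0.4284, 0.062], [0.4796, 0.0683], [0.4928, -0.0432]] [ 0.4646 -0.0109]
   expected [ 0.4615 -0.0029]
blue 15145 [[0.5911, 0.0815], [0.6074, -0.0531], [0.5701, -0.0577], [0.5537, -0.042], [0.5399, 0.0752]] [0.5724 0.0008]
   expected [0.5727 0.0103]
green 15682 [[0.6467, 0.0878], [0.6632, -0.0462], [0.6116, -0.0526], [0.5943, 0.0813]] [0.629  0.0176]
   expected [0.6283 0.0169]
```

```bash
cat >> h.py <<'E'
def place(bot,p,zg=.0104,name="x"):
    bot.servo_line([*p,zg+.016],velocity=.15)
    hit=bot.servo_line([*p,zg+.005],velocity=.02,max_force=3)
    print("place hit",hit,bot.current_eef_pos().round(4),bot.current_wrist_force().round(2))
    bot.let_go(); bot.wait(.1)
    bot.servo_line([*p,.16],velocity=.2); print("t",bot.current_time())
    im=bot.camera("wrist"); cv2.imwrite(f"pics/{name}.png",im[:,:,::-1])
E
python3 - <<'E'
from plant import bot
from h import *
place(bot,bot.current_eef_pos()[:2],name="py")
E
```

```text
place hit True [0.5152 0.003  0.0163] [ 0.42 -0.47  4.28]
t 9.7667
```

View pics/py.png

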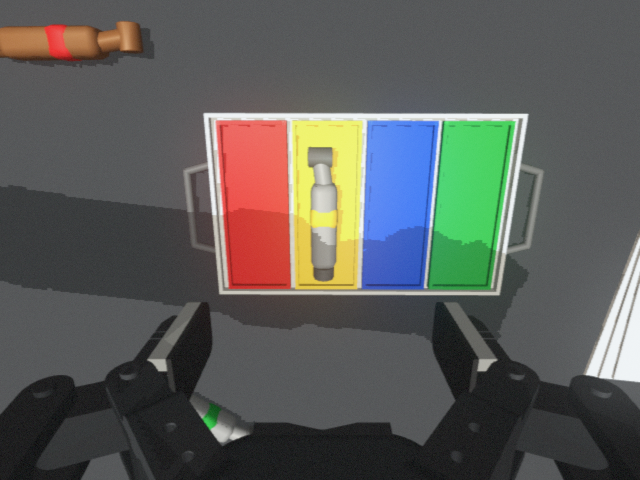

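Yellow lies flat and central in the yellow pocket (323,215). Next is blue: look, refine and pick.

```bash
cat >> h.py <<'E'
def look(bot,col,p,deg,name):
    q0=bot.current_joint_positions(); best=None
    for t in (np.radians(deg),np.radians(deg)+np.pi):
        q=bot.ik([*p,.17],Rdown(t))
        if q is not None:
            d=np.abs(q-q0).max()
            if best is None or d<best[0]: best=(d,t)
    t=best[1]; bot.movep([*p,.17],Rdown(t)); bot.wait(.1)
    w=bot.get_calibration("wrist"); im=bot.camera("wrist"); cv2.imwrite(f"pics/{name}.png",im[:,:,::-1])
    bs=[(ray(w,*ce,.019)[:2],ce,A) for A,ce,l in blobs(cmask(im,col),100)]
    b=min(bs,key=lambda b:np.linalg.norm(b[0]-p)); print("band",b[0].round(4),b[1].round(1),b[2],"top est",p)
    h=cv2.cvtColor(im,cv2.COLOR_RGB2HSV); u0,v0=b[1].astype(int)
    m=((h[...,2]>95)).astype(np.uint8); m[:max(0,v0-85)]=0; m[v0+85:]=0; m[:,:u0-50]=0; m[:,u0+50:]=0
    m=cv2.morphologyEx(m,cv2.MORPH_CLOSE,np.ones((5,5)))
    n,l,st,ce=cv2.connectedComponentsWithStats(m); v,u=np.nonzero(l==l[v0,u0])
    P=np.array([ray(w,x,y,.015)[:2] for x,y in zip(u,v)]); e,V=np.linalg.eigh(np.cov(P.T)); ang=np.arctan2(V[1,1],V[0,1])
    ang=t+((ang-t+np.pi/2)%np.pi-np.pi/2)
    print("yaw",np.degrees(t).round(1),"mask yaw",np.degrees(ang).round(1),len(u),"t",bot.current_time())
    return (b[0]+p)/2,t,ang
E
python3 - <<'E'
from plant import bot
from h import *
p,t,a=look(bot,"blue",np.array([.6073,-.248]),8.4,"wb"); print(p,t,a)
E
```

```text
band [ 0.6066 -0.2482] [323.9 214.6] 383 top est [ 0.6073 -0.248 ]
yaw 8.4 mask yaw -7.5 12343 t 11.0083
[ 0.60693262 -0.24810031] 0.1466076571675237 -0.1308101053793906
```

View pics/wb.png

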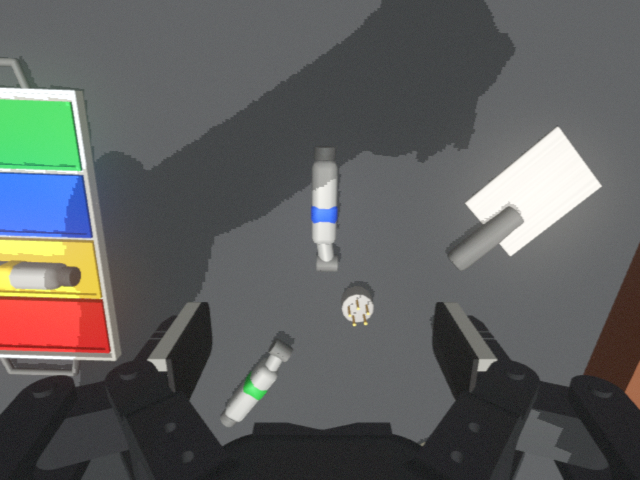

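Blue grey handpiece at (324,214) and vertical in view, so yaw 8.4° stands (the brightness-mask yaw was wrong, since it took in background). The round pot at (360,305) is outside the jaw path. I'll pick and place it, with the blue pocket next to the filled yellow one.

```bash
python3 - <<'E'
from plant import bot
from h import *
pick(bot,[.6069,-.2481],np.radians(8.4)); p,t=over(bot,"blue",0)
im=bot.camera("wrist"); cv2.imwrite("pics/hb.png",im[:,:,::-1])
place(bot,p,name="pb")
E
```

```text
hit False w 0.01891714354455161 tcp [ 0.6071 -0.2483  0.0103] t 13.325
lifted w 0.01885783986942197 F [-0.04 -0.09 -1.02]
cand 97 0.92 0.32
cand 277 1.62 -2.22
over [0.5754 0.0086] 96.75 15.0917
place hit True [0.5754 0.0087 0.0163] [0.37 0.54 3.94]
t 18.0083
```

View pics/pb.png

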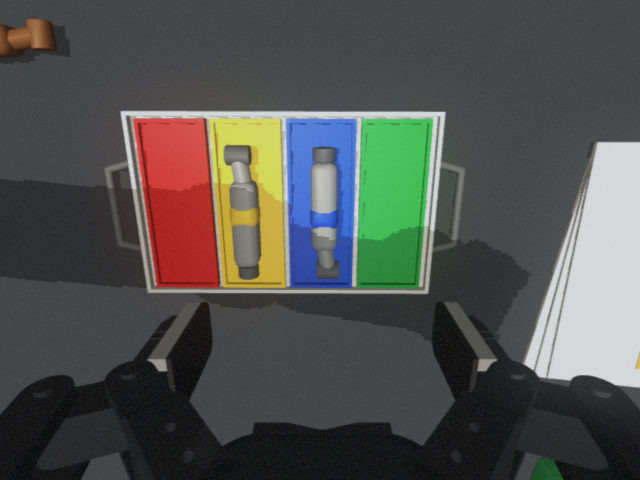

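Blue lies flat in the blue pocket (324,213), and yellow hasn't moved (245,215). Next, green.

```bash
python3 - <<'E'
from plant import bot
from h import *
p,t,a=look(bot,"green",np.array([.4312,-.2111]),153.5,"wg"); print(p,t,bot.current_joint_positions().round(2))
E
```

```text
band [ 0.4305 -0.2098] [321.6 215.2] 353 top est [ 0.4312 -0.2111]
yaw 333.5 mask yaw 333.7 16628 t 19.35
[ 0.43084965 -0.21045218] 5.820673055401089 [-0.19  0.59  0.93  2.   -0.63  0.87 -0.95]
```

View pics/wg.png

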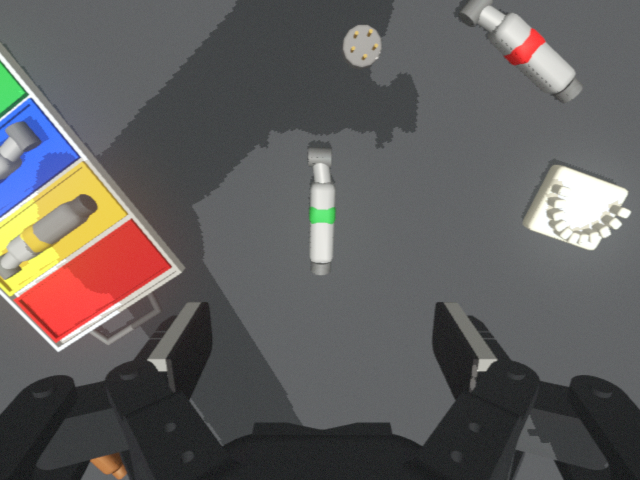

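Green grey handpiece at (322,215), vertical in view with free surroundings. Pick and place.

```bash
python3 - <<'E'
from plant import bot
from h import *
pick(bot,[.4308,-.2105],np.radians(333.5)); p,t=over(bot,"green",0)
place(bot,p,name="pg")
E
```

```text
hit False w 0.01833707571532173 tcp [ 0.4309 -0.2106  0.0103] t 21.6667
lifted w 0.018632994896021562 F [ 0.73 -0.86 -0.88]
cand 97 1.15 0.27
cand 277 1.4 -2.28
over [0.6365 0.0158] 96.75 23.5917
place hit True [0.6365 0.0159 0.0164] [-0.33 -0.05  4.26]
t 26.45
```

View pics/pg.png

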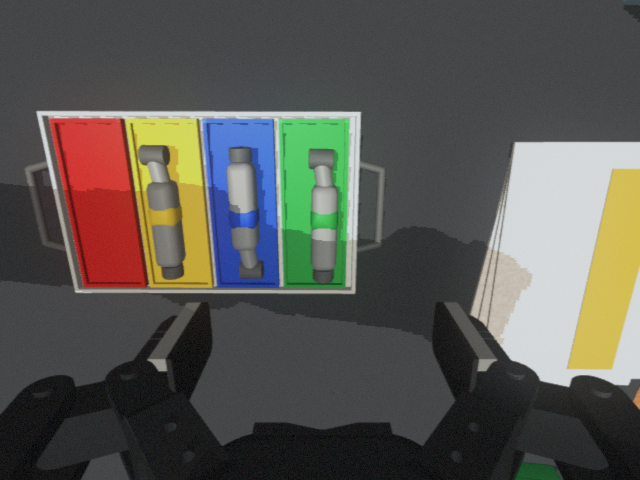

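Green is flat in its pocket (323,215), the others unmoved. Now the red one.

```bash
python3 - <<'E'
from plant import bot
from h import *
p,t,a=look(bot,"red",np.array([.4754,-.3928]),28.0,"wr"); print(p,t,bot.current_joint_positions().round(2))
E
```

```text
band [ 0.4762 -0.393 ] [322.1 214.6] 371 top est [ 0.4754 -0.3928]
yaw 28.0 mask yaw 37.9 14806 t 28.2667
[ 0.47577834 -0.39291062] 0.4886921905584123 [ 0.31  0.69  0.58  1.61 -0.44  0.98 -0.04]
```

View pics/wr.png

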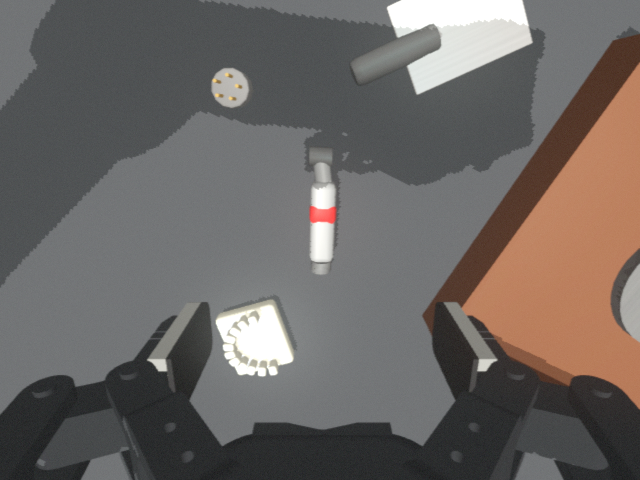

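The red handpiece is at (322,214) and looks bright under the lamp, but its head and tail are dark grey. The top crop showed the same, so it is the metal one; the white red-banded dummy is at top (254,256). Yaw is good and the surroundings are clear.

```bash
python3 - <<'E'
from plant import bot
from h import *
pick(bot,[.4758,-.3929],np.radians(28)); p,t=over(bot,"red",0)
place(bot,p,name="pr")
# retreat for clear view
bot.movep([.35,.45,.25],Rdown(T)); print(bot.current_time())
im=bot.camera("top"); cv2.imwrite("pics/tend.png",im[:,:,::-1])
cv2.imwrite("pics/tendc.png",cv2.resize(im[140:275,230:380],(800,720)[:1]+(720,) if 0 else (660,594),interpolation=cv2.INTER_CUBIC)[:,:,::-1])
E
```

```text
hit False w 0.018933456726906012 tcp [ 0.476  -0.3931  0.0103] t 30.5833
lifted w 0.01883160560201192 F [-0.18  0.49 -1.57]
cand 97 0.59 0.41
cand 277 2.02 -2.03
over [ 0.4538 -0.0058] 96.75 32.775
place hit True [ 0.4539 -0.0057  0.0162] [0.05 0.47 4.68]
t 35.6417
37.425
```

View pics/pr.png

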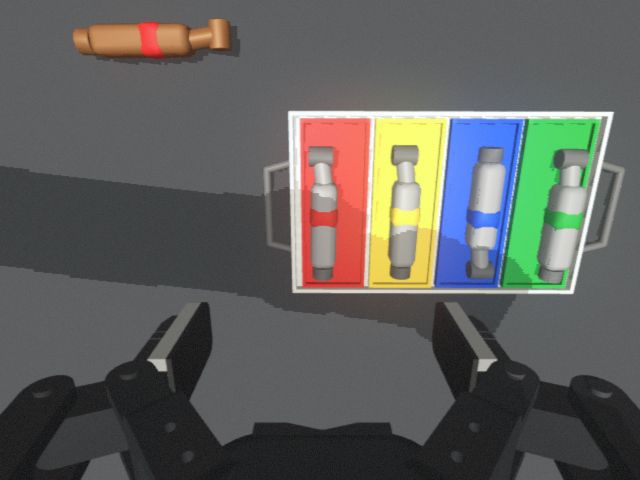

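View pics/tendc.png

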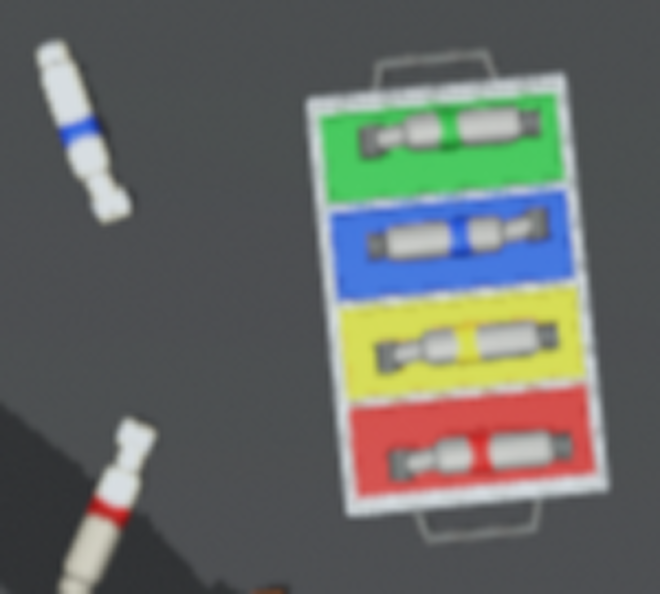

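View pics/tend.png

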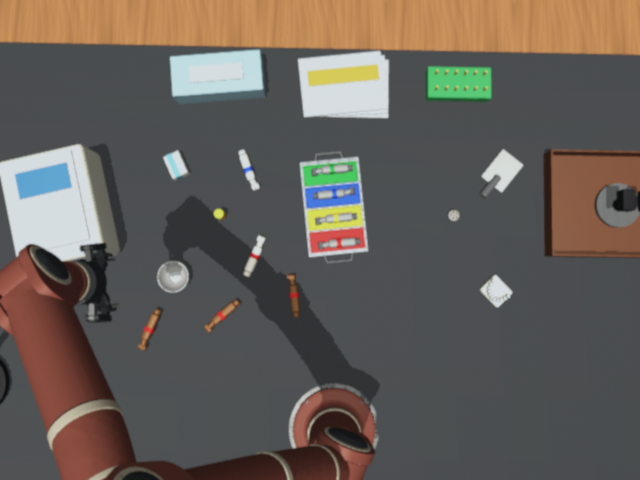

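All four lie flat in their matching pockets, clear of the rims (bands at about (333,170), (335,193), (337,218), (339,243)). The dummies are unmoved at (249,170) and (254,256).

```bash
python3 - <<'E'
from plant import bot
print(bot.current_wrist_force(),bot.current_eef_pos(),bot.current_time()); bot.close_job()
E
```

```text
[0.4500398  0.26327826 0.57036939] [0.35140755 0.4482742  0.24987872] 37.475
the job is handed in; nothing more can be done
```

All four grey metal handpieces (yellow, blue, green, red) are in the steriliser cassette, each lying flat in the pocket of its own colour, same side up. I gripped each across its band and opened the fingers only once it touched the pocket floor. I handed the job in at 37.5 s.

- **Final checks:** the last top and wrist pictures show all four inside the pocket rims. The white dummies and the brown look-alikes are where they were. The arm is clear of everything, with a wrist force under 1 N.
- **Disagreements:** my automatic yaw estimate from image brightness was wrong for blue and red. There I kept the yaw from the top camera, which the wrist view confirmed. The networks also gave a few stray detections, which I ignored.

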